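# Put the calibration weights away in their trays

## Task

Put the four brass calibration weights away, each standing upright on the floor of the round metal tray of its own size: the largest weight in the widest tray, the two middle weights in the two middle trays (one in each, either way round) and the smallest weight in the narrowest tray. Leave the loupe and the battery standing where they are.

Things in the scene. Friction and masses are not known exactly. Their poses are not given: they have to be found in the camera images.
- weight_large: the largest brass calibration weight: an upright round body 38 mm in diameter and straight-sided up to about 36 mm, with a narrower knob on top, 62 mm tall in all, about 0.5 kg (varies by a quarter). Loose, stands upright on the table at the start. Grip it across its straight body. Origin: centre of its underside; z up along its axis.
- weight_mid_a: one of the two alike middle-sized ones, a brass calibration weight: an upright round body 28 mm in diameter and straight-sided up to about 27 mm, with a narrower knob on top, 46 mm tall in all, about 0.2 kg (varies by a quarter). Loose, stands upright on the table at the start. Grip it across its straight body. Origin: centre of its underside; z up along its axis.
- weight_mid_b: the other of the two alike middle-sized ones, a brass calibration weight: an upright round body 28 mm in diameter and straight-sided up to about 27 mm, with a narrower knob on top, 46 mm tall in all, about 0.2 kg (varies by a quarter). Loose, stands upright on the table at the start. Grip it across its straight body. Origin: centre of its underside; z up along its axis.
- weight_small: the smallest brass calibration weight: an upright round body 22 mm in diameter and straight-sided up to about 21 mm, with a narrower knob on top, 37 mm tall in all, about 0.1 kg (varies by a quarter). Loose, stands upright on the table at the start. Grip it across its straight body. Origin: centre of its underside; z up along its axis.
- tray_wide: the widest weight tray: a low round aluminium dish fixed to the table, recess 60 mm in diameter with a grey felt floor, outer diameter 70 mm, rim 8 mm above the table, recess floor 3 mm above the table (recess 5 mm deep). Its rim is too close to the weight for fingers to reach inside: keep fingertips above the rim. Origin: centre of its underside, on the table; z up.
- tray_mid_a: one of the two alike middle-sized ones, a weight tray: a low round aluminium dish fixed to the table, recess 48 mm in diameter with a grey felt floor, outer diameter 58 mm, rim 8 mm above the table, recess floor 3 mm above the table (recess 5 mm deep). Its rim is too close to the weight for fingers to reach inside: keep fingertips above the rim. Origin: centre of its underside, on the table; z up.
- tray_mid_b: the other of the two alike middle-sized ones, a weight tray: a low round aluminium dish fixed to the table, recess 48 mm in diameter with a grey felt floor, outer diameter 58 mm, rim 8 mm above the table, recess floor 3 mm above the table (recess 5 mm deep). Its rim is too close to the weight for fingers to reach inside: keep fingertips above the rim. Origin: centre of its underside, on the table; z up.
- tray_narrow: the narrowest weight tray: a low round aluminium dish fixed to the table, recess 38 mm in diameter with a grey felt floor, outer diameter 48 mm, rim 8 mm above the table, recess floor 3 mm above the table (recess 5 mm deep). Its rim is too close to the weight for fingers to reach inside: keep fingertips above the rim. Origin: centre of its underside, on the table; z up.
- loupe: bystander: black eye loupe, a waisted tube 33 mm in diameter and 31 mm tall, loose. Origin: centre of its underside. Not to be moved. All the listed things lie at x < 0.55, those at y < -0.12 at x < 0.45; the lane above them along the front of the table is free, while a low wide swing of the arm would strike the equipment behind.
- battery: bystander: nine volt block battery standing on end, 18 x 26 mm and 48 mm tall, loose. Origin: centre of its underside. Not to be moved. For all moves: tall fixed equipment stands behind the work, a closed box 0.26 m high at x > 0.60, y < -0.12, and an instrument 0.14 m high at x > 0.58, 0.08 < y < 0.37.
There are look-alikes about, which are no part of the job. Leave any green look-alike of the weight_large alone. Leave any orange look-alike of the weight_mid_b alone.

How it is judged (in metres and radians):
At the end, for the whole second after the job is handed in: Each weight stands upright (within 0.1 rad), at rest, on the floor of the tray of its size (underside 1 to 5 mm above the tray's underside, centres within 13 mm): large in wide, one middle weight in each middle tray, small in narrow (horizontal distance between weight_large and tray_wide below 0.013 m and z of weight_large in the frame of tray_wide between 0.001 and 0.005 m and horizontal distance between weight_small and tray_narrow below 0.013 m and z of weight_small in the frame of tray_narrow between 0.001 and 0.005 m and (((horizontal distance between weight_mid_a and tray_mid_a below 0.013 m and z of weight_mid_a in the frame of tray_mid_a between 0.001 and 0.005 m) and (horizontal distance between weight_mid_b and tray_mid_b below 0.013 m and z of weight_mid_b in the frame of tray_mid_b between 0.001 and 0.005 m)) or ((horizontal distance between weight_mid_a and tray_mid_b below 0.013 m and z of weight_mid_a in the frame of tray_mid_b between 0.001 and 0.005 m) and (horizontal distance between weight_mid_b and tray_mid_a below 0.013 m and z of weight_mid_b in the frame of tray_mid_a between 0.001 and 0.005 m))) and angle between each of weight_large, weight_mid_a, weight_mid_b, weight_small's own z axis and vertical below 0.1 rad and linear speed of each of weight_large, weight_mid_a, weight_mid_b, weight_small below 0.02 m/s); the robot touches nothing.
It fails at once if the loupe is shifted by more than 20 mm or knocked over (distance of loupe from where it was at the start of the episode above 0.02 m or angle between loupe's own z axis and vertical above 0.5 rad).
It fails at once if the battery is shifted by more than 20 mm or knocked over (distance of battery from where it was at the start of the episode above 0.02 m or angle between battery's own z axis and vertical above 0.5 rad).
It also fails if it takes over 136 s, if anything falls off the work surface, if the arm or the gripper's body presses on something with over 40 N, if the wrist force passes 120 N, or if a joint passes its speed limit or range.

## Robot

A 6-joint arm with a two-finger parallel gripper is mounted at the origin on a cart in front of the work surface, level with it; the furniture and walls round the work are solid. World frame = base frame: x ahead of the robot, y to its left, z up, the work surface at z = 0. Lengths are in mm, angles in rad, forces in N, time in s.
With the tool pointing down it reaches from about 200 to 875 mm from the base axis. Payload 3.4 kg.
Tool frame: the origin (TCP) lies midway between the tips of the shut fingers; the grasp point (between the pads) lies 19 mm behind it; z points along the fingers, y is the line along which they close (so a half turn about z gives the same grasp; the last joint's range is limited). The gripper opens to 94 mm and grips with 3 to 60 N. Pads are 16 mm wide; open, the fingers measure 119 mm over their backs; the gripper's body (75 mm by 177 mm) begins 78 mm behind the grasp point.
Start: joints at [1.085, 0.276, 1.505, -0, 1.361, -0.121], TCP at [205.159, 537.195, 172.293] pointing down, gripper open.
Joint ranges: [-2.89, 2.89], [-0.75, 2.08], [0.22, 2.7], [-1.18, 4.32], [0.11, 2.71], [-2.7, 2.7]. Speed limits (rad/s): [2.57, 2.57, 3.14, 3.14, 3.14, 3.14].

## Interface

Orientations are given as a unit quaternion [w, x, y, z].
In Python, from bench import * gives the robot as it stands.
- The arm moves only by the tool drive_tool, never from a script. Its argument "steps" is a list of rows, each a list of 4 numbers: the shift along the tool's x, y, z in mm, then the turn about the tool's z in degrees. A call has 1 to 12 rows; each row shifts and turns the commanded pose from where the row before left it, along the tool's axes as they then stand; what a row does not reach is not made up. A row lasts 1/12 s, in which the tool goes at most 41.7 mm and 7.16 degrees, less where a joint would pass 70% of its speed; a pose out of reach is approached as far as the arm can. A call is refused whole if a number of a shift passes 41.7 or a number of a turn 7.16, either way. A call with a gripper value outside its range is refused whole. "claw" is the closure, from 0 (fully open) to 1 (shut), set as the call begins (left out, the last holds). The fingers move at their own pace and stop on an object; "grip_force" is the grip in N (left out, the last holds). Time passes only in rows, so rows that do not move let the fingers close. It gives the time, the measured TCP pose, the force, the opening and the grip force at its end, in the units of the state.
- state(): the state, without advancing time (a new reading comes with each control period).
- get_image(name): name is "side" or "top"; returns (picture, depth): 480x640x3 uint8, red, green, blue; 480x640 float32, mm along the optical axis (not along the pixel's ray), 0 where there is no reading.
- camera_model(name): a dict with "K" (3x3 intrinsics, pixels), "eye" and "attitude" of the camera in the world. Camera axes: x right, y up, looking along -z (the intrinsics and any distortion apply to the point x, -y, -z); pixel columns grow to the right and rows downward; lengths in mm; the calibration is good to about 2 mm. A picture is of the moment at which its call begins. camera_model takes no time and is no camera call.
- finish_job(): hands the job in; it is judged then, once.
The state is a dict: "time": time; "qpos": joint angles; "qd": joint speeds; "effort": joint torques, N m; "position": TCP position; "tool_rot": TCP orientation; "force": force on the tool from outside, world axes, zero at the start; "torque": the same for the moment, N m; "finger_gap": opening from 0.0 (shut) to 1.0 (fully open); "finger_force": force on a finger pad.
Only numpy, scipy, OpenCV 4.12 (cv2) and the standard library are available. Lean on these libraries where they do the work, as an engineer would, in place of code of your own. Each camera call takes 0.05 s, during which the arm holds its last target. There are 200 camera calls.

## Working session

There is one attempt and no reset: what is moved stays moved. The work goes in short steps, Python scripts to look and compute and a tool call to move; the robot and the scene stay as the last step left them, time stands still between calls to the robot, and variables do not carry over. Pictures are saved under pics/ and viewed, at most 14 in all, crops included, and the job is handed in when it is done.

Besides the shell and the picture viewer there is one more tool, called after "Call:" in YAML: its name, and indented under it one key for each argument. drive_tool: Moves the arm, as the interface text tells. Its arguments: {"type":"object","properties":{"steps":{"type":"array","items":{"type":"array","items":{"type":"number"}}},"claw":{"type":"number"},"grip_force":{"type":"number"}},"required":["steps"]}

```bash
mkdir -p pics; cat > h.py <<'E'
from bench import *
import numpy as np, cv2
from scipy.spatial.transform import Rotation as R
def rot(m):
    a=np.array(m,float)
    return a if a.shape==(3,3) else R.from_quat(a[[1,2,3,0]]).as_matrix()
def cloud(n,pic,d):
    m=camera_model(n);K=np.array(m["K"]);h,w=d.shape
    u,v=np.meshgrid(np.arange(w),np.arange(h))
    c=np.stack([(u-K[0,2])/K[0,0]*d,-(v-K[1,2])/K[1,1]*d,-d],-1)
    return c@rot(m["attitude"]).T+np.array(m["eye"])
E
python3 - <<'E'
from h import *
for n in("top","side"):
    p,d=get_image(n);cv2.imwrite(f"pics/{n}0.png",p[:,:,::-1]);np.save(n+"0.npy",d);print(camera_model(n))
print(state())
E
```

```text
{'K': array([[441.25402345,   0.        , 323.89041072],
       [  0.        , 441.25402345, 238.80749926],
       [  0.        ,   0.        ,   1.        ]]), 'eye': array([ 324.14134179,   27.76461242, 1116.59016442]), 'attitude': array([-0.69811099, -0.04790724,  0.06679023,  0.71125594])}
{'K': array([[538.36308856,   0.        , 320.89282613],
       [  0.        , 538.36308856, 238.69856179],
       [  0.        ,   0.        ,   1.        ]]), 'eye': array([-253.12122358, -295.26313112,  994.43608645]), 'attitude': array([ 0.78101623,  0.28453689, -0.18288777, -0.52498044])}
{'time': 0.1, 'qpos': array([ 1.08501975e+00,  2.76500509e-01,  1.50594311e+00,  1.75738486e-05,
        1.36071221e+00, -1.21029024e-01]), 'qd': array([-0.00160739, -0.00059302, -0.00295484, -0.00139173,  0.00200196,
       -0.00058978]), 'effort': array([ 2.69888398e-03, -4.05453765e+01, -2.37779832e+01,  7.03031151e-02,
        2.98773777e-02, -2.16176022e-05]), 'position': array([204.87188989, 536.69016758, 171.53438047]), 'tool_rot': array([-2.41714123e-04,  1.81366243e-01,  9.83415312e-01, -7.43321416e-04]), 'force': array([-0.00106247, -0.28537182,  0.11266259]), 'torque': array([ 0.00273695,  0.04355281, -0.10604427]), 'finger_force': 0.0, 'finger_gap': 1.001962209020663}
```

View pics/top0.png

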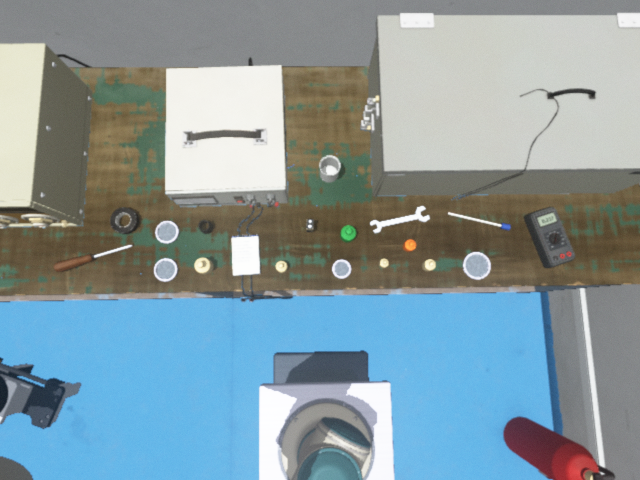

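View pics/side0.png

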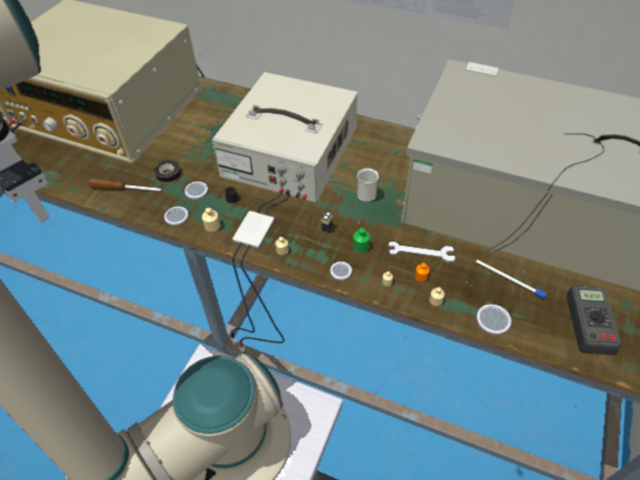

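The top view shows the mid trays at (167,232) and (165,270), the narrow tray at (342,269) and the wide tray at (477,265). The weights are large (203,265), mid (282,267), small (384,263) and mid (430,265). The bystanders are the loupe (206,227) and battery (311,225), with look-alikes green (348,233) and orange (410,245). The side view agrees.

```bash
cat > meas.py <<'E'
from h import *
from scipy.optimize import least_squares
top={'tmA':(167,232,58),'tmB':(165,270,58),'tn':(342,269,48),'tw':(477,265,70),'L':(203,265,38),'M1':(282,267,28),'S':(384,263,22),'M2':(430,265,28),'loupe':(206,227,33),'batt':(311,225,26),'green':(348,233,38),'orange':(410,245,28)}
H=dict(L=62,M1=46,M2=46,S=37,loupe=31,batt=48,green=62,orange=46)
if __name__=="__main__":
    C={}
    for n in("top","side"):
        p=cv2.imread(f"pics/{n}0.png");d=np.load(n+"0.npy");C[n]=(p,cloud(n,p,d),d)
    P=C["top"][1]
    for k,(u,v,D) in top.items():
        X0=P[v,u]; out=[]
        for n in C:
            Q=C[n][1];m=np.hypot(Q[...,0]-X0[0],Q[...,1]-X0[1])<D/2+14
            q=Q[m]; t=np.median(q[np.hypot(q[:,0]-X0[0],q[:,1]-X0[1])>D/2+6][:,2])
            if k[0]=='t':
                hsv=cv2.cvtColor(C[n][0],cv2.COLOR_BGR2HSV)[m]
                s=q[(hsv[:,1]<70)&(hsv[:,2]>90)]
            else: s=q[q[:,2]>t+8]
            c,r=cv2.minEnclosingCircle(s[:,:2].astype(np.float32))
            out.append((n,len(s),np.round(c,1),round(2*r,1),'z',round(float(t),1),round(float(np.percentile(s[:,2],97)),1),'mean',s[:,:2].mean(0).round(1)))
        print(k);[print('  ',*o) for o in out]
E
python3 meas.py
python3 - <<'E'
import cv2
p=cv2.imread("pics/top0.png")
a=cv2.resize(p[210:300,90:250],None,fx=5,fy=5,interpolation=2);cv2.imwrite("pics/c1.png",a)
E
```

```text
tmA
   top 704 [530.3 393.8] 85.8 z -0.1 10.2 mean [525.6 392.6]
   side 402 [528.  394.1] 84.4 z -1.8 9.3 mean [528.  393.8]
tmB
   top 656 [433.6 395.6] 85.6 z 0.1 10.4 mean [438.  394.5]
   side 497 [433.5 395.8] 85.1 z -1.2 9.3 mean [430.7 395.3]
tn
   top 411 [423.3 -48. ] 67.0 z -0.5 10.4 mean [425.4 -46.3]
   side 485 [424.1 -47.9] 71.1 z -1.3 9.4 mean [422.4 -48. ]
tw
   top 895 [ 431.5 -393.2] 97.4 z -0.4 10.1 mean [ 427.9 -390.3]
   side 1158 [ 431.4 -393. ] 97.7 z -1.6 9.5 mean [ 425.  -392.8]
L
   top 239 [442.1 296.1] 39.0 z 0.1 62.3 mean [440.5 293. ]
   side 293 [438.7 292.8] 41.3 z -1.3 59.5 mean [432.6 288.9]
M1
   top 109 [436.9 105.2] 28.0 z -0.2 47.5 mean [435.7 104.5]
   side 157 [432.7 101.6] 30.5 z -1.0 44.8 mean [429.4 100.1]
S
   top 67 [ 441.5 -150. ] 22.0 z -0.1 38.5 mean [ 440.6 -149.6]
   side 106 [ 437.8 -153.2] 23.2 z -1.3 36.4 mean [ 434.8 -154.2]
M2
   top 120 [ 433.6 -264.8] 28.9 z -0.6 47.2 mean [ 433.3 -261.8]
   side 195 [ 431.8 -267.2] 31.5 z -1.7 45.7 mean [ 426.3 -267.3]
loupe
   top 111 [541.9 296. ] 32.8 z 0.1 33.2 mean [540.9 294.9]
   side 173 [538.3 293.2] 35.3 z -4.4 31.1 mean [537.1 292.7]
batt
   top 91 [537.8  33.3] 29.1 z 0.4 50.3 mean [535.8  33. ]
   side 180 [535.3  24.3] 41.2 z -3.6 48.5 mean [530.5  28.8]
green
   top 212 [516.4 -62. ] 38.6 z 0.1 62.4 mean [513.7 -61. ]
   side 307 [512.1 -65. ] 40.1 z -2.5 60.3 mean [505.5 -66.9]
orange
   top 116 [ 485.  -217.6] 28.6 z -0.1 46.1 mean [ 483.8 -215.6]
   side 175 [ 480.5 -219. ] 30.9 z -1.4 45.1 mean [ 476.7 -220.7]
```

View pics/c1.png

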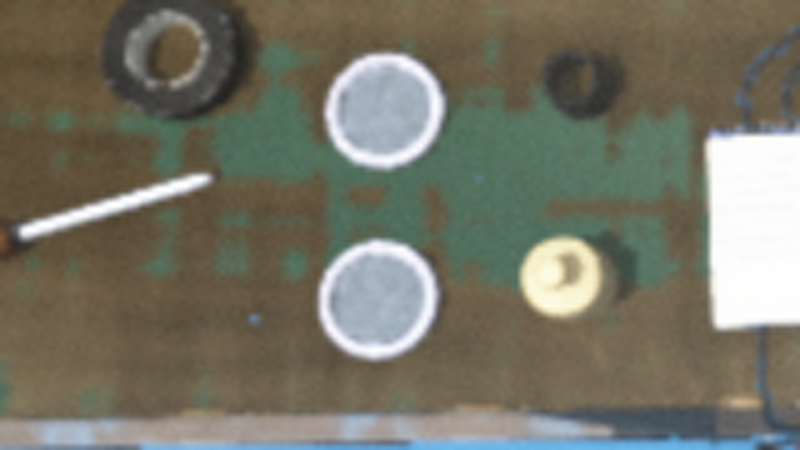

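The crop shows the two mid trays at about (385,110) and (379,299), the large weight at (563,277) and the loupe at (585,85). Next I refine the centres with image-plane fits.

```bash
cat > fine.py <<'E'
from meas import *
def ray(n,u,v,z):
    m=camera_model(n);K=m["K"];r=rot(m["attitude"])@np.array([(u-K[0,2])/K[0,0],-(v-K[1,2])/K[1,1],-1]);e=np.array(m["eye"])
    return (e+r*(z-e[2])/r[2])[:2]
def trays(n,p,P,X0,D):
    hsv=cv2.cvtColor(p,cv2.COLOR_BGR2HSV)
    m=((np.hypot(P[...,0]-X0[0],P[...,1]-X0[1])<D/2+6)&(hsv[...,1]<60)&(hsv[...,2]>110)).astype(np.uint8)
    c=max(cv2.findContours(m,0,1)[0],key=cv2.contourArea)
    e=cv2.fitEllipse(cv2.convexHull(c));return ray(n,*e[0],8)
def weight(P,X0,D,H,body,t):
    q=P[np.hypot(P[...,0]-X0[0],P[...,1]-X0[1])<D/2+8]
    k=q[q[:,2]>t+H-5][:,:2]; b=q[(q[:,2]>t+5)&(q[:,2]<t+body)][:,:2]
    f=least_squares(lambda c:np.hypot(*(b-c).T)-D/2,k.mean(0),loss='soft_l1').x
    return k.mean(0),len(k),f,len(b)
if __name__=="__main__":
    A={}
    for n in("top","side"):
        p=cv2.imread(f"pics/{n}0.png");P=cloud(n,p,np.load(n+"0.npy"));A[n]=(p,P)
    for k,(u,v,D) in top.items():
        X0=A["top"][1][v,u]
        for n in A:
            p,P=A[n]
            if k[0]=='t': print(k,n,trays(n,p,P,X0,D).round(1))
            elif k in('L','M1','M2','S'):
                a=weight(P,X0,D,H[k],{62:34,46:25,37:19}[H[k]],-.3 if n=='top' else -1.5)
                print(k,n,'knob',a[0].round(1),a[1],'body',a[2].round(1),a[3])
    q=A["top"][1][235:275,232:260];print('white box z',np.percentile(q[...,2],[50,99]),q[20,0],q[20,-1])
E
python3 fine.py
```

```text
tmA top [529.5 394.5]
tmA side [525.2 390.1]
tmB top [434.6 394.4]
tmB side [430.1 390.4]
tn top [428.2 -45.6]
tn side [425.2 -48.9]
tw top [ 431.1 -389.7]
tw side [ 427.6 -393.1]
L top knob [441.4 295.7] 33 body [442.2 297. ] 44
L side knob [438.  293.5] 28 body [439.8 295.1] 122
M1 top knob [436.8 105. ] 18 body [436.8 105.2] 9
M1 side knob [433.  102.7] 18 body [434.9 103.4] 66
S top knob [ 441.6 -150.7] 10 body [ 441.4 -151.6] 9
S side knob [ 439.  -153.7] 14 body [ 439.1 -153.1] 38
M2 top knob [ 434.  -264.3] 17 body [ 434.8 -264.9] 29
M2 side knob [ 431.6 -267.3] 21 body [ 432.6 -267. ] 80
white box z [ 8.90091072 15.9266139 ] [467.66429236 227.93406705  10.93716951] [ 4.67946650e+02  1.61727192e+02 -4.53176212e-01]
```

Call:
drive_tool:
  steps:
    - [0, 0, 0, -7]
    - [0, 0, 0, -7]
    - [0, 0, 0, -7]
  claw: 0.3
  grip_force: 25

```text
time: 0.35
position: [205.0, 536.8, 171.8]
tool_rot: [-0.0, -0.004, 1.0, -0.0]
force: [-0.4, 0.5, -0.0]
finger_gap: 0.823
finger_force: 0.0
```

Call:
drive_tool:
  steps:
    - [-26, -27, 0, 0]
    - [-26, -27, 0, 0]
    - [-26, -27, 0, 0]
    - [-26, -27, 0, 0]
    - [-26, -27, 0, 0]
    - [-26, -27, 0, 0]
    - [-26, -27, 0, 0]
    - [-26, -27, 0, 0]
    - [-27, -26, 0, 0]
    - [0, 0, 20, 0]
    - [0, 0, 0, 0]
    - [0, 0, 0, 0]
  claw: 0.3
  grip_force: 40

```text
time: 1.35
position: [439.4, 294.9, 151.2]
tool_rot: [-0.002, -0.0, 1.0, -0.001]
force: [0.2, -0.3, 0.4]
finger_gap: 0.693
finger_force: 0.0
```

Call:
drive_tool:
  steps:
    - [0, 0, 30, 0]
    - [0, 0, 30, 0]
    - [0, 0, 25, 0]
    - [0, 0, 20, 0]
    - [0, 0, 20, 0]
    - [0, 0, 12, 0]
    - [0, 0, 5, 0]
    - [0, 0, 0, 0]
    - [0, 0, 0, 0]

```text
time: 2.1
position: [440.6, 296.6, 11.0]
tool_rot: [0.0, -0.002, 1.0, 0.0]
force: [0.2, -1.0, 0.8]
finger_gap: 0.698
finger_force: 0.0
```

```bash
python3 - <<'E'
from h import *
p,d=get_image("side");a=cv2.resize(p[130:290,130:340,::-1],None,fx=3,fy=3);cv2.imwrite("pics/g1.png",a);print(state()["position"])
E
```

```text
[441.1227713  296.63306305  11.40139177]
```

View pics/g1.png

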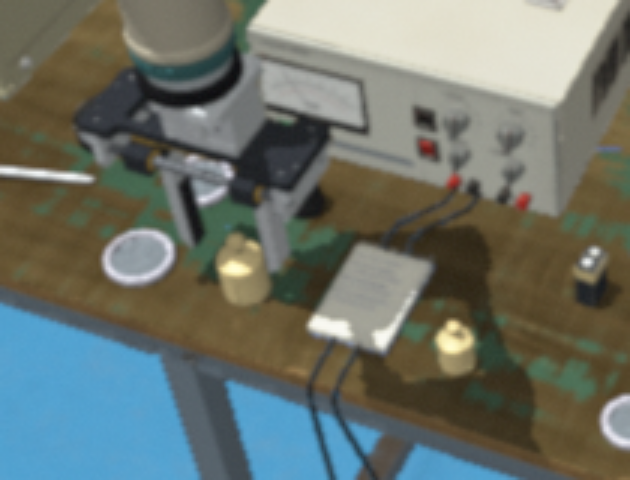

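The picture shows the finger tips at crop (195,240) and (275,262). They look higher or further back than the weight at (243,275). I'll check that with depth.

```bash
python3 - <<'E'
from h import *
m=camera_model("side");K=m["K"];Rm=rot(m["attitude"])
def pr(X):
    c=Rm.T@(np.array(X)-m["eye"]);return ((K[0,0]*c[0]/-c[2]+K[0,2]-130)*3, (K[1,1]*-c[1]/-c[2]+K[1,2]-130)*3)
for X in [(441,296,11),(441,330,11),(441,263,11),(440,295,0),(440,295,62)]: print(X,np.round(pr(X)))
p,d=get_image("side");P=cloud("side",p,d)
for u,v in[(195,232),(190,210),(273,255),(268,230),(245,290),(243,245)]: print(u,v,P[130+v//3,130+u//3].round(0))
q=P[180:225,180:232].reshape(-1,3);q=q[(q[:,2]>15)&(q[:,2]<60)];
for lo in range(15,60,10):
    s=q[(q[:,2]>=lo)&(q[:,2]<lo+10)];print(lo,len(s),s.min(0).round(),s.max(0).round())
E
```

```text
(441, 296, 11) [243. 276.]
(441, 330, 11) [206. 265.]
(441, 263, 11) [278. 288.]
(440, 295, 0) [245. 286.]
(440, 295, 62) [232. 235.]
195 232 [440. 331.  52.]
190 210 [440. 331.  76.]
273 255 [428. 250.  69.]
268 230 [433. 254.  93.]
245 290 [422. 283.  22.]
243 245 [440. 287.  55.]
15 27 [421. 276.  15.] [528. 306.  25.]
25 45 [419. 275.  25.] [458. 302.  35.]
35 129 [421. 262.  35.] [459. 332.  45.]
45 40 [427. 252.  45.] [451. 334.  55.]
55 43 [428. 250.  55.] [447. 340.  60.]
```

Call:
drive_tool:
  steps:
    - [0, 0, 0, 0]
    - [0, 0, 0, 0]
    - [0, 0, 0, 0]
    - [0, 0, 0, 0]
  claw: 0.5

```text
time: 2.53
position: [440.8, 295.6, 10.6]
tool_rot: [0.0, -0.001, 1.0, 0.0]
force: [-0.3, 0.4, 0.7]
finger_gap: 0.509
finger_force: 0.0
```

```bash
cat > tip.py <<'E'
from h import *
import sys
p,d=get_image("side");P=cloud("side",p,d);s=state();X,Y,Z=s["position"]
hsv=cv2.cvtColor(p[:,:,::-1].copy(),cv2.COLOR_BGR2HSV)
m=(abs(P[...,0]-X)<25)&(abs(P[...,1]-Y)<70)&(P[...,2]>6)&(P[...,2]<100)&(hsv[...,1]<75)
q=P[m]
for sg in(1,-1):
    a=q[sg*(q[:,1]-Y)>5];z=np.sort(a[:,2]);print(sg,len(a),z[:8].round(),a[a[:,2]<z[0]+12].mean(0).round())
print(s["position"],s["finger_gap"]*94,s["finger_force"])
if len(sys.argv)>1:
    c=P[...,0]*0;i=np.argwhere(m).mean(0).astype(int);y0,x0=max(i[0]-70,0),max(i[1]-90,0)
    cv2.imwrite(sys.argv[1],cv2.resize(p[y0:y0+140,x0:x0+180,::-1],None,fx=4,fy=4))
E
python3 tip.py pics/g2.png
```

```text
1 153 [ 7.  7.  8.  9. 37. 40. 41. 41.] [437. 365.   8.]
-1 152 [ 6.  6.  7.  8.  8.  8.  9. 20.] [448. 226.   8.]
[440.70828614 295.60024117  10.53497861] 47.15091015598476 0.0
```

View pics/g2.png

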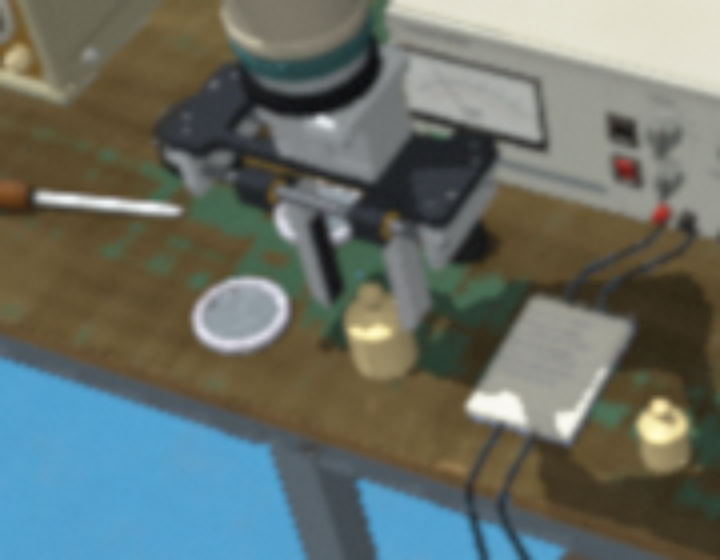

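The finger tips appear about 27 mm above the reported TCP, probably because of the linkage when open. I'll lower in small steps and watch the force.

Call:
drive_tool:
  steps:
    - [0, 0, 3, 0]
    - [0, 0, 3, 0]
    - [0, 0, 2, 0]
    - [0, 0, 0, 0]
    - [0, 0, 0, 0]

```text
time: 3.0
position: [440.3, 295.5, 1.9]
tool_rot: [-0.0, -0.001, 1.0, -0.0]
force: [-0.4, 0.1, 0.1]
finger_gap: 0.502
finger_force: 0.0
```

```bash
cat > tip2.py <<'E'
from h import *
p,d=get_image("side");P=cloud("side",p,d);s=state();X,Y,Z=s["position"]
hsv=cv2.cvtColor(p[:,:,::-1].copy(),cv2.COLOR_BGR2HSV)
for sg in(1,-1):
    m=(abs(P[...,0]-X)<16)&(sg*(P[...,1]-Y)>6)&(sg*(P[...,1]-Y)<50)&(P[...,2]>11)&(P[...,2]<100)&(hsv[...,1]<60)
    n,l,st,_=cv2.connectedComponentsWithStats(m.astype(np.uint8),connectivity=8)
    i=1+np.argmax(st[1:,4]);q=P[l==i];print(sg,len(q),np.sort(q[:,2])[:6].round(),q[q[:,2]<q[:,2].min()+12].mean(0).round())
print(s["position"].round(1),s["finger_gap"]*94,s["force"].round(1))
E
python3 tip2.py
```

```text
1 167 [34. 34. 35. 35. 36. 36.] [436. 321.  39.]
-1 152 [19. 19. 26. 39. 40. 40.] [440. 277.  21.]
[440.5 295.6   2.1] 46.84969256622868 [ 0.4 -0.6  0.2]
```

Call:
drive_tool:
  steps:
    - [0, 0, 3, 0]
    - [0, 0, 3, 0]
    - [0, 0, 3, 0]
    - [0, 0, 3, 0]
    - [0, 0, 2, 0]
    - [0, 0, 0, 0]
    - [0, 0, 0, 0]
    - [0, 0, 0, 0]

```text
time: 3.72
position: [440.7, 295.6, -11.7]
tool_rot: [0.0, -0.001, 1.0, 0.0]
force: [-0.1, -0.8, -0.6]
finger_gap: 0.505
finger_force: 0.0
```

```bash
python3 tip2.py; python3 tip.py pics/g3.png
```

```text
1 184 [18. 20. 22. 23. 24. 25.] [432. 323.  25.]
-1 174 [12. 20. 24. 26. 27. 27.] [435. 273.  16.]
[440.7 295.7 -11.6] 46.85099004746084 [-0.6  0.9  0.5]
1 195 [ 6.  7.  8. 10. 11. 19. 20. 23.] [433. 364.   8.]
-1 184 [ 9.  9. 10. 10. 14. 20. 22. 23.] [443. 259.  12.]
[440.71684579 295.67300167 -11.56969544] 46.700521308512386 0.0
```

View pics/g3.png

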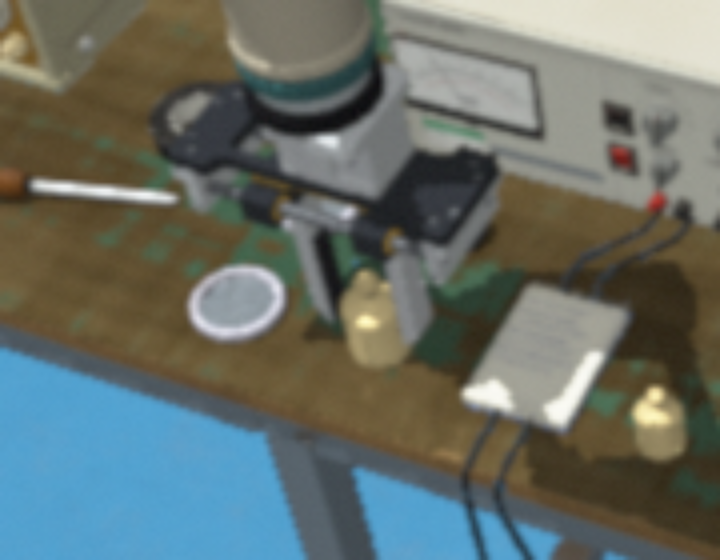

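The tips are now at about z=19, crop (330,320) and (412,345), alongside the upper body. I'll go down 6 more and grip.

Call:
drive_tool:
  steps:
    - [0, 0, 2, 0]
    - [0, 0, 2, 0]
    - [0, 0, 2, 0]
    - [0, 0, 0, 0]
    - [0, 0, 0, 0]

```text
time: 4.23
position: [440.4, 295.5, -17.9]
tool_rot: [-0.0, -0.001, 1.0, -0.0]
force: [0.7, 0.6, -0.6]
finger_gap: 0.504
finger_force: 0.0
```

Call:
drive_tool:
  steps:
    - [0, 0, 0, 0]
    - [0, 0, 0, 0]
    - [0, 0, 0, 0]
    - [0, 0, 0, 0]
    - [0, 0, 0, 0]
    - [0, 0, 0, 0]
  claw: 1

```text
time: 4.73
position: [440.6, 295.5, -17.7]
tool_rot: [0.0, -0.001, 1.0, -0.0]
force: [0.9, -0.9, 0.8]
finger_gap: 0.389
finger_force: 40.0
```

Call:
drive_tool:
  steps:
    - [0, 0, -3, 0]
    - [0, 0, -5, 0]
    - [0, 0, -7, 0]
    - [0, 0, -15, 0]
    - [0, 0, 0, 0]
    - [0, 0, 0, 0]

```text
time: 5.23
position: [441.3, 296.1, 13.0]
tool_rot: [0.001, -0.001, 1.0, 0.001]
force: [0.3, 0.6, -6.5]
finger_gap: 0.397
finger_force: 40.0
```

```bash
python3 tip2.py; python3 tip.py pics/g4.png
```

```text
1 112 [47. 49. 50. 51. 52. 53.] [431. 318.  54.]
-1 129 [33. 36. 36. 47. 47. 50.] [442. 278.  35.]
[440.6 295.7  12.4] 36.58442672636071 [ 0.2 -0.  -6.2]
1 129 [ 7.  9. 46. 48. 49. 50. 51. 52.] [434. 364.   8.]
-1 153 [ 6.  6.  6.  7.  7.  8.  8. 29.] [451. 226.   7.]
[440.0446519  295.42759374  11.91823966] 36.88753555601224 39.991254379274324
```

View pics/g4.png

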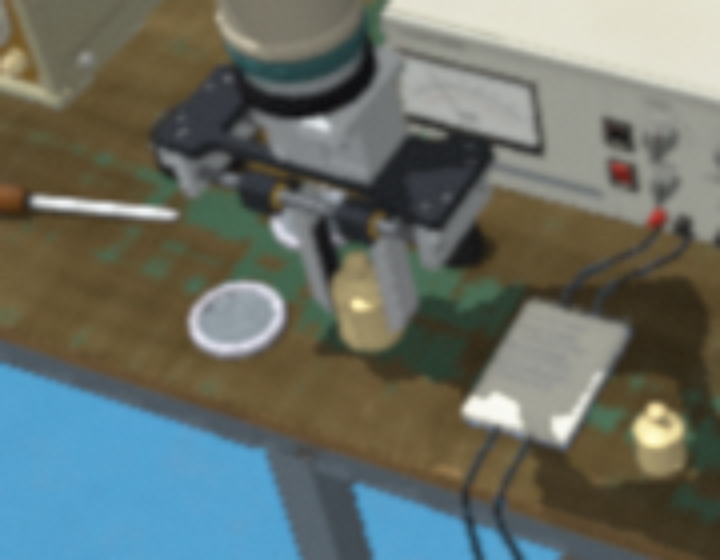

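Call:
drive_tool:
  steps:
    - [0, 0, -30, 0]
    - [0, 0, -35, 0]
    - [0, -10, -25, 0]
    - [0, -25, -10, 0]
    - [0, -33, 0, 0]
    - [0, -33, 0, 0]
    - [0, -33, 0, 0]
    - [0, -33, 0, 0]
    - [0, -33, 0, 0]
    - [0, -33, 0, 0]
    - [0, -33, 0, 0]
    - [0, -33, 0, 0]

```text
time: 6.33
position: [439.9, -4.7, 111.5]
tool_rot: [-0.001, -0.001, 1.0, 0.0]
force: [0.2, -0.1, -6.2]
finger_gap: 0.389
finger_force: 40.0
```

Call:
drive_tool:
  steps:
    - [0, -33, 0, 0]
    - [1, -33, 0, 0]
    - [1, -33, 0, 0]
    - [1, -33, 0, 0]
    - [1, -33, 0, 0]
    - [1, -33, 0, 0]
    - [1, -33, 0, 0]
    - [1, -33, 0, 0]
    - [2, -33, 0, 0]
    - [2, -33, 0, 0]
    - [0, -26, 0, 0]
    - [0, -12, 0, 0]

```text
time: 7.33
position: [430.2, -375.3, 111.1]
tool_rot: [-0.0, 0.0, 1.0, -0.001]
force: [-0.1, 0.2, -5.4]
finger_gap: 0.392
finger_force: 40.0
```

Call:
drive_tool:
  steps:
    - [0, 0, 0, 0]
    - [0, 0, 0, 0]
    - [0, 0, 0, 0]

```text
time: 7.58
position: [430.2, -369.0, 111.5]
tool_rot: [-0.001, -0.001, 1.0, 0.002]
force: [-0.5, 0.3, -5.8]
finger_gap: 0.393
finger_force: 40.0
```

Call:
drive_tool:
  steps:
    - [0, -12, 0, 0]
    - [1, -10, 5, 0]
    - [0, 0, 25, 0]
    - [0, 0, 30, 0]
    - [0, 0, 25, 0]
    - [0, 0, 15, 0]
    - [0, 0, 10, 0]
    - [0, 0, 5, 0]
    - [0, 0, 0, 0]
    - [0, 0, 0, 0]

```text
time: 8.42
position: [430.5, -394.2, -2.1]
tool_rot: [0.001, -0.001, 1.0, -0.001]
force: [-0.1, -0.0, -6.7]
finger_gap: 0.389
finger_force: 40.0
```

```bash
python3 - <<'E'
from h import *
p,d=get_image("side");cv2.imwrite("pics/g5.png",cv2.resize(p[250:360,420:580,::-1],None,fx=4,fy=4));print(state()["position"])
E
```

```text
[ 430.70095389 -394.44317812   -1.62718651]
```

View pics/g5.png

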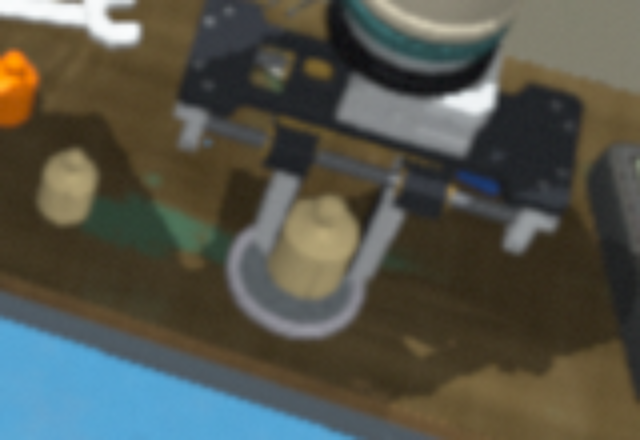

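The weight is held over the wide tray, base near crop (308,290) against tray centre (297,278), so it sits slightly right. I'll shift +4 in y and set it down.

Call:
drive_tool:
  steps:
    - [1, 4, 3, 0]
    - [0, 0, 4, 0]
    - [0, 0, 3, 0]
    - [0, 0, 1.5, 0]
    - [0, 0, 0, 0]
    - [0, 0, 0, 0]
    - [0, 0, 0, 0]

```text
time: 9.05
position: [428.8, -389.5, -14.2]
tool_rot: [0.0, -0.001, 1.0, -0.0]
force: [-0.3, 0.4, -6.2]
finger_gap: 0.388
finger_force: 40.0
```

Still carrying its load; down another 1 mm, then release.

Call:
drive_tool:
  steps:
    - [0, 0, 1, 0]
    - [0, 0, 0, 0]
    - [0, 0, 0, 0]

```text
time: 9.3
position: [429.0, -389.7, -14.7]
tool_rot: [0.0, -0.001, 1.0, -0.0]
force: [-0.7, 0.3, -0.9]
finger_gap: 0.391
finger_force: 40.0
```

Call:
drive_tool:
  steps:
    - [0, 0, 0, 0]
    - [0, 0, 0, 0]
    - [0, 0, 0, 0]
    - [0, 0, 0, 0]
    - [0, 0, 0, 0]
    - [0, 0, 0, 0]
  claw: 0.4

```text
time: 9.8
position: [428.9, -389.6, -15.2]
tool_rot: [0.0, -0.001, 1.0, -0.0]
force: [0.2, 0.6, 0.9]
finger_gap: 0.596
finger_force: 0.0
```

Call:
drive_tool:
  steps:
    - [0, 0, -5, 0]
    - [0, 0, -15, 0]
    - [0, 0, -30, 0]
    - [0, 0, -30, 0]
    - [0, 15, -20, 0]
    - [0, 30, 0, 0]
    - [0, 35, 0, 0]
    - [-4, 30, 0, 0]
    - [0, 15, 0, 0]
    - [0, 0, 0, 0]
    - [0, 0, 0, 0]

```text
time: 10.72
position: [433.0, -264.9, 85.2]
tool_rot: [0.0, -0.002, 1.0, -0.001]
force: [0.7, 0.0, 0.1]
finger_gap: 0.599
finger_force: 0.0
```

Call:
drive_tool:
  steps:
    - [0, -1, 25, 0]
    - [0, 0, 30, 0]
    - [0, 0, 25, 0]
    - [0, 0, 13, 0]
    - [0, 0, 8, 0]
    - [0, 0, 4, 0]
    - [0, 0, 2, 0]
    - [0, 0, 0, 0]
    - [0, 0, 0, 0]

```text
time: 11.47
position: [433.3, -266.3, -21.5]
tool_rot: [0.001, -0.001, 1.0, -0.001]
force: [-0.7, -0.3, -0.5]
finger_gap: 0.602
finger_force: 0.0
```

Call:
drive_tool:
  steps:
    - [0, 0, 0, 0]
    - [0, 0, 0, 0]
    - [0, 0, 0, 0]
    - [0, 0, 0, 0]
    - [0, 0, 0, 0]
    - [0, 0, 0, 0]
    - [0, 0, 0, 0]
  claw: 1
  grip_force: 25

```text
time: 12.05
position: [432.9, -265.7, -21.9]
tool_rot: [0.0, -0.001, 1.0, -0.0]
force: [-0.5, -0.5, 3.2]
finger_gap: 0.284
finger_force: 25.0
```

```bash
python3 - <<'E'
from h import *
p,d=get_image("side");cv2.imwrite("pics/g6.png",cv2.resize(p[240:350,390:550,::-1],None,fx=4,fy=4));print(state()["position"])
E
```

```text
[ 432.85011783 -265.69712161  -21.92775078]
```

View pics/g6.png

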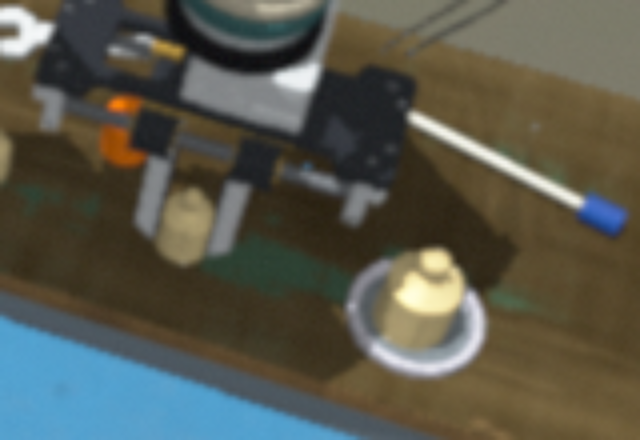

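The large weight stands in its tray around crop (430,310), and the mid weight is gripped at (185,230). Now I carry it to the rear mid tray.

Call:
drive_tool:
  steps:
    - [0, 0, -5, 0]
    - [0, 0, -15, 0]
    - [0, 0, -30, 0]
    - [0, 0, -35, 0]
    - [0, 10, -30, 0]
    - [0, 25, -10, 0]
    - [0, 34, 0, 0]
    - [0, 38, 0, 0]
    - [0, 38, 0, 0]
    - [0, 38, 0, 0]
    - [0, 38, 0, 0]
    - [0, 38, 0, 0]

```text
time: 13.1
position: [430.9, -4.5, 102.6]
tool_rot: [-0.001, -0.001, 1.0, 0.0]
force: [0.1, -0.3, -1.8]
finger_gap: 0.288
finger_force: 25.0
```

Call:
drive_tool:
  steps:
    - [0, 38, 0, 0]
    - [0, 38, 0, 0]
    - [0, 38, 0, 0]
    - [0, 38, 0, 0]
    - [0, 38, 0, 0]
    - [0, 38, 0, 0]
    - [0, 38, 0, 0]
    - [0, 36, 0, 0]
    - [0, 32, 0, 0]
    - [0, 27, 0, 0]
    - [0, 0, 0, 0]
    - [0, 0, 0, 0]

```text
time: 14.1
position: [430.4, 355.3, 102.0]
tool_rot: [-0.001, -0.002, 1.0, -0.001]
force: [0.5, 0.1, -1.9]
finger_gap: 0.285
finger_force: 25.0
```

Call:
drive_tool:
  steps:
    - [-5, 10, 0, 0]
    - [-15, 15, 0, 0]
    - [-25, 12, 0, 0]
    - [-25, 0, 0, 0]
    - [-20, 0, 0, 0]
    - [-7, 0, 10, 0]
    - [0, 0, 25, 0]
    - [0, 0, 30, 0]
    - [0, 0, 25, 0]
    - [0, 0, 15, 0]
    - [0, 0, 5, 0]
    - [0, 0, 0, 0]

```text
time: 15.1
position: [526.5, 390.2, -9.3]
tool_rot: [-0.002, -0.0, 1.0, -0.001]
force: [0.7, -0.7, -1.4]
finger_gap: 0.288
finger_force: 25.0
```

Call:
drive_tool:
  steps:
    - [0, 0, 0, 0]
    - [0, 0, 0, 0]

```text
time: 15.27
position: [529.4, 392.2, -5.8]
tool_rot: [0.001, -0.001, 1.0, 0.001]
force: [-0.1, -0.1, -2.1]
finger_gap: 0.286
finger_force: 25.0
```

```bash
python3 - <<'E'
from h import *
p,d=get_image("side");cv2.imwrite("pics/g7.png",cv2.resize(p[120:240,110:280,::-1],None,fx=4,fy=4));print(state()["position"])
E
```

```text
[529.48499701 392.32381582  -5.55364524]
```

View pics/g7.png

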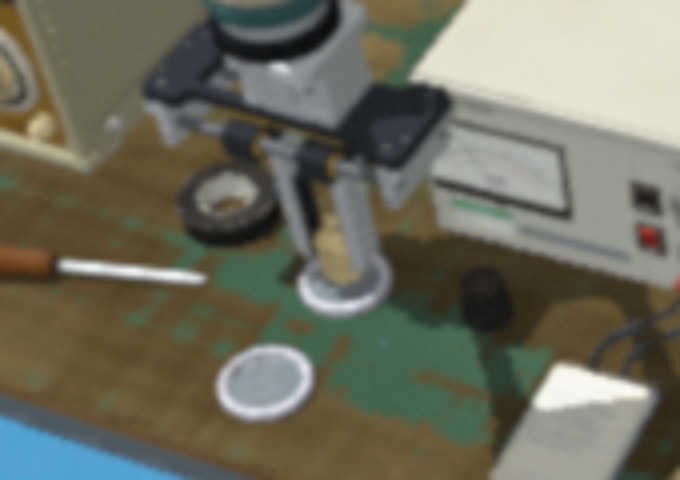

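The weight is centred above the rear tray at crop (343,270), and the loupe at (487,300) is untouched. I'll lower it.

Call:
drive_tool:
  steps:
    - [2, 0, 4, 0]
    - [0, 0, 4, 0]
    - [0, 0, 3, 0]
    - [0, 0, 2, 0]
    - [0, 0, 0, 0]
    - [0, 0, 0, 0]
    - [0, 0, 0, 0]

```text
time: 15.9
position: [526.3, 391.8, -19.0]
tool_rot: [0.0, -0.001, 1.0, 0.0]
force: [-2.4, -1.0, 4.6]
finger_gap: 0.286
finger_force: 25.0
```

Contact reached; release and retreat to the second mid weight at (435.5,104).

Call:
drive_tool:
  steps:
    - [0, 0, 0, 0]
    - [0, 0, 0, 0]
    - [0, 0, 0, 0]
    - [0, 0, 0, 0]
    - [0, 0, 0, 0]
    - [0, 0, 0, 0]
  claw: 0.5

```text
time: 16.4
position: [526.4, 391.8, -20.4]
tool_rot: [-0.0, -0.001, 1.0, -0.0]
force: [-0.3, 0.5, -0.3]
finger_gap: 0.501
finger_force: 0.0
```

Call:
drive_tool:
  steps:
    - [0, 0, -5, 0]
    - [0, 0, -15, 0]
    - [0, 0, -30, 0]
    - [0, 0, -35, 0]
    - [10, 0, -25, 0]
    - [25, -10, -5, 0]
    - [30, -25, 0, 0]
    - [20, -35, 0, 0]
    - [6, -38, 0, 0]
    - [0, -38, 0, 0]
    - [0, -38, 0, 0]
    - [0, -38, 0, 0]

```text
time: 17.4
position: [435.4, 168.2, 95.4]
tool_rot: [0.001, -0.001, 1.0, 0.0]
force: [1.9, -0.1, -0.4]
finger_gap: 0.503
finger_force: 0.0
```

Call:
drive_tool:
  steps:
    - [0, -33, 0, 0]
    - [0, -23, 0, 0]
    - [0, -10, 0, 0]
    - [0, 0, 0, 0]
    - [0, 0, 0, 0]
    - [0, 0, 0, 0]

```text
time: 17.9
position: [436.1, 104.7, 94.9]
tool_rot: [0.0, -0.001, 1.0, 0.0]
force: [0.0, 1.3, -1.1]
finger_gap: 0.503
finger_force: 0.0
```

Call:
drive_tool:
  steps:
    - [0, 0, 30, 0]
    - [0, 0, 30, 0]
    - [0, 0, 25, 0]
    - [0, 0, 15, 0]
    - [0, 0, 9, 0]
    - [0, 0, 5, 0]
    - [0, 0, 2, 0]
    - [0, 0, 0, 0]
    - [0, 0, 0, 0]

```text
time: 18.65
position: [436.9, 104.0, -20.5]
tool_rot: [0.001, -0.001, 1.0, 0.0]
force: [0.9, -1.2, 1.2]
finger_gap: 0.501
finger_force: 0.0
```

Call:
drive_tool:
  steps:
    - [0, 0, 0, 0]
    - [0, 0, 0, 0]
    - [0, 0, 0, 0]
    - [0, 0, 0, 0]
    - [0, 0, 0, 0]
    - [0, 0, 0, 0]
  claw: 1

```text
time: 19.15
position: [436.4, 103.7, -20.7]
tool_rot: [0.001, -0.001, 1.0, 0.0]
force: [-0.0, 0.4, 5.4]
finger_gap: 0.288
finger_force: 25.0
```

Call:
drive_tool:
  steps:
    - [0, 0, -5, 0]
    - [0, 0, -15, 0]
    - [0, 0, -30, 0]
    - [0, 0, -35, 0]
    - [0, 10, -30, 0]
    - [0, 25, -5, 0]
    - [0, 33, 0, 0]
    - [0, 36, 0, 0]
    - [0, 36, 0, 0]
    - [0, 36, 0, 0]
    - [0, 33, 0, 0]
    - [0, 30, 0, 0]

```text
time: 20.15
position: [434.6, 344.3, 98.3]
tool_rot: [-0.001, -0.001, 1.0, -0.0]
force: [0.9, -0.3, -1.3]
finger_gap: 0.287
finger_force: 25.0
```

Call:
drive_tool:
  steps:
    - [0, 25, 0, 0]
    - [0, 15, 0, 0]
    - [0, 8, 0, 0]
    - [0, 0, 0, 0]
    - [0, 0, 0, 0]
    - [0, 0, 0, 0]

```text
time: 20.65
position: [435.2, 388.9, 98.6]
tool_rot: [-0.0, -0.0, 1.0, -0.001]
force: [-0.6, 0.0, -1.1]
finger_gap: 0.288
finger_force: 25.0
```

Call:
drive_tool:
  steps:
    - [3, 3.5, 10, 0]
    - [0, 0, 28, 0]
    - [0, 0, 30, 0]
    - [0, 0, 22, 0]
    - [0, 0, 12, 0]
    - [0, 0, 6, 0]
    - [0, 0, 4, 0]
    - [0, 0, 2, 0]
    - [0, 0, 0, 0]
    - [0, 0, 0, 0]
    - [0, 0, 0, 0]

```text
time: 21.57
position: [433.1, 394.6, -14.2]
tool_rot: [0.001, -0.001, 1.0, 0.001]
force: [-0.2, -0.2, -1.2]
finger_gap: 0.289
finger_force: 25.0
```

Call:
drive_tool:
  steps:
    - [0, -2, 2, 0]
    - [0, 0, 1, 0]
    - [0, 0, 1, 0]
    - [0, 0, 0, 0]
    - [0, 0, 0, 0]

```text
time: 21.98
position: [432.7, 392.0, -17.8]
tool_rot: [0.0, -0.001, 1.0, 0.0]
force: [-1.3, -1.8, 6.2]
finger_gap: 0.285
finger_force: 25.0
```

Contact. Release, lift, and go to the small weight (440,-152).

Call:
drive_tool:
  steps:
    - [0, 0, 0, 0]
    - [0, 0, 0, 0]
    - [0, 0, 0, 0]
    - [0, 0, 0, 0]
    - [0, 0, 0, 0]
    - [0, 0, 0, 0]
  claw: 0.5

```text
time: 22.48
position: [432.4, 392.1, -19.4]
tool_rot: [-0.0, -0.001, 1.0, -0.0]
force: [0.3, -0.3, 0.2]
finger_gap: 0.501
finger_force: 0.0
```

Call:
drive_tool:
  steps:
    - [0, 0, -5, 0]
    - [0, 0, -15, 0]
    - [0, 0, -30, 0]
    - [0, 0, -35, 0]
    - [0, -10, -25, 0]
    - [-7, -30, -5, 0]
    - [0, -38, 0, 0]
    - [0, -38, 0, 0]
    - [0, -38, 0, 0]
    - [0, -38, 0, 0]
    - [0, -38, 0, 0]
    - [0, -38, 0, 0]

```text
time: 23.48
position: [439.6, 122.5, 96.3]
tool_rot: [0.0, -0.001, 1.0, 0.0]
force: [1.7, 0.4, 0.1]
finger_gap: 0.502
finger_force: 0.0
```

Call:
drive_tool:
  steps:
    - [0, -38, 0, 0]
    - [0, -38, 0, 0]
    - [0, -38, 0, 0]
    - [0, -38, 0, 0]
    - [0, -38, 0, 0]
    - [0, -35, 0, 0]
    - [0, -28, 0, 0]
    - [0, -16, 0, 0]
    - [0, -7, 0, 0]
    - [0, 0, 0, 0]
    - [0, 0, 0, 0]
    - [0, 0, 0, 0]

```text
time: 24.48
position: [440.1, -150.6, 95.8]
tool_rot: [-0.0, -0.001, 1.0, 0.0]
force: [0.0, 0.5, 0.3]
finger_gap: 0.498
finger_force: 0.0
```

```bash
python3 - <<'E'
from h import *
for n in("side",):
    p,d=get_image(n);P=cloud(n,p,d);cv2.imwrite("pics/g8.png",cv2.resize(p[150:350,150:550,::-1],None,fx=2,fy=2));print(state()["position"])
E
```

```text
[ 440.15452114 -150.51009193   95.76432942]
```

View pics/g8.png

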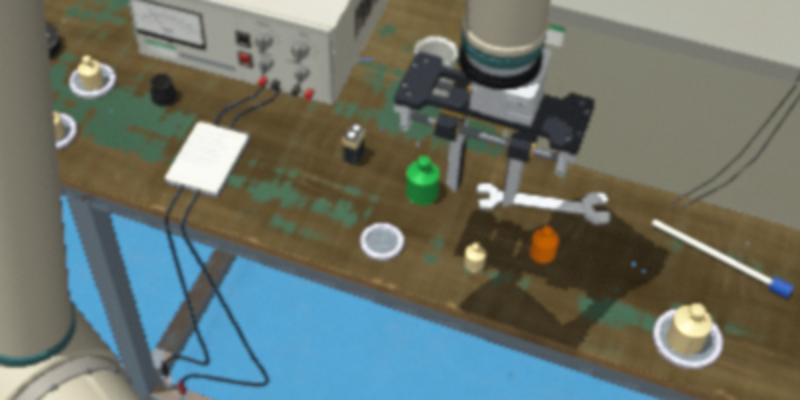

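All three placed weights stand in their trays: crop (90,75), (55,130) and (690,335). The loupe, battery and look-alikes are undisturbed. The small weight is at (475,257).

Call:
drive_tool:
  steps:
    - [0, -1, 30, 0]
    - [0, 0, 30, 0]
    - [0, 0, 25, 0]
    - [0, 0, 15, 0]
    - [0, 0, 9, 0]
    - [0, 0, 5, 0]
    - [0, 0, 4, 0]
    - [0, 0, 0, 0]
    - [0, 0, 0, 0]

```text
time: 25.28
position: [441.0, -153.0, -21.6]
tool_rot: [0.001, -0.001, 1.0, -0.0]
force: [-0.8, -0.5, 0.1]
finger_gap: 0.503
finger_force: 0.0
```

Call:
drive_tool:
  steps:
    - [0, 0, 0, 0]
    - [0, 0, 0, 0]
    - [0, 0, 0, 0]
    - [0, 0, 0, 0]
    - [0, 0, 0, 0]
    - [0, 0, 0, 0]
    - [0, 0, 0, 0]
  claw: 1
  grip_force: 20

```text
time: 25.87
position: [440.6, -153.1, -21.9]
tool_rot: [0.0, -0.001, 1.0, -0.0]
force: [0.6, 0.5, 3.0]
finger_gap: 0.221
finger_force: 20.0
```

Call:
drive_tool:
  steps:
    - [0, 0, -5, 0]
    - [0, 0, -10, 0]
    - [0, 0, -20, 0]
    - [0, 0, -20, 0]
    - [3, 10, -10, 0]
    - [3, 25, 0, 0]
    - [3, 30, 0, 0]
    - [3, 25, 0, 0]
    - [1, 14, 0, 0]
    - [0, 0, 0, 0]
    - [0, 0, 0, 0]
    - [0, 0, 0, 0]

```text
time: 26.87
position: [427.2, -49.2, 42.7]
tool_rot: [0.0, -0.001, 1.0, -0.0]
force: [-0.5, -0.4, -1.1]
finger_gap: 0.225
finger_force: 20.0
```

```bash
python3 - <<'E'
from h import *
p,d=get_image("side");cv2.imwrite("pics/g9.png",cv2.resize(p[190:310,290:450,::-1],None,fx=4,fy=4));print(state()["position"])
E
```

```text
[427.38165666 -49.50362107  42.75814514]
```

View pics/g9.png

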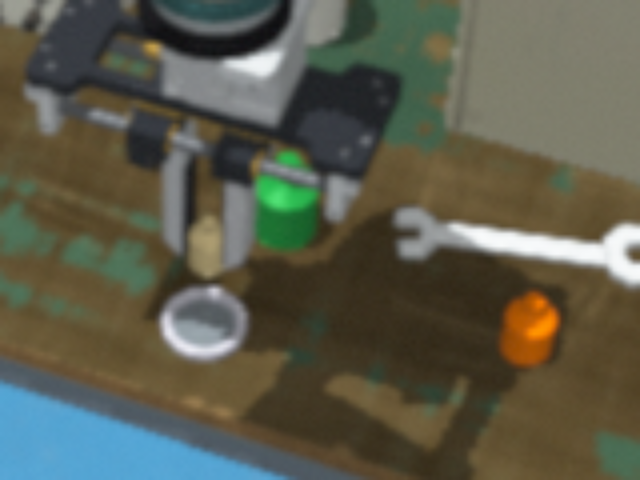

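The small weight is held at crop (205,250), above the narrow tray at (204,323). I'll shift +2 in y and go down to near z=-17, about 60 mm.

Call:
drive_tool:
  steps:
    - [0, 2, 10, 0]
    - [0, 0, 18, 0]
    - [0, 0, 15, 0]
    - [0, 0, 8, 0]
    - [0, 0, 4, 0]
    - [0, 0, 2, 0]
    - [0, 0, 0, 0]
    - [0, 0, 0, 0]
    - [0, 0, 0, 0]

```text
time: 27.67
position: [427.9, -47.2, -13.6]
tool_rot: [0.001, -0.001, 1.0, -0.0]
force: [-0.1, -0.2, -0.4]
finger_gap: 0.221
finger_force: 20.0
```

Call:
drive_tool:
  steps:
    - [0.5, 0, 2, 0]
    - [0, 0, 1.5, 0]
    - [0, 0, 1, 0]
    - [0, 0, 0.5, 0]
    - [0, 0, 0, 0]
    - [0, 0, 0, 0]

```text
time: 28.17
position: [426.7, -46.9, -19.0]
tool_rot: [0.0, -0.001, 1.0, 0.0]
force: [-1.4, 0.4, 4.0]
finger_gap: 0.223
finger_force: 20.0
```

Call:
drive_tool:
  steps:
    - [0, 0, 0, 0]
    - [0, 0, 0, 0]
    - [0, 0, 0, 0]
    - [0, 0, 0, 0]
    - [0, 0, 0, 0]
    - [0, 0, 0, 0]
  claw: 0.5

```text
time: 28.67
position: [426.7, -46.9, -19.3]
tool_rot: [-0.0, -0.001, 1.0, 0.0]
force: [0.5, 0.1, -0.4]
finger_gap: 0.5
finger_force: 0.0
```

Call:
drive_tool:
  steps:
    - [0, 0, -5, 0]
    - [0, 0, -15, 0]
    - [0, 0, -30, 0]
    - [0, 0, -40, 0]
    - [0, 0, -40, 0]
    - [0, 0, -40, 0]
    - [0, 30, 0, 0]
    - [0, 35, 0, 0]
    - [0, 35, 0, 0]
    - [0, 30, 0, 0]
    - [0, 0, 0, 0]
    - [0, 0, 0, 0]

```text
time: 29.67
position: [426.1, 84.0, 151.0]
tool_rot: [0.0, -0.003, 1.0, -0.0]
force: [0.5, 0.7, -0.8]
finger_gap: 0.5
finger_force: 0.0
```

```bash
cat > fin.py <<'E'
from fine import *
p,d=get_image("side");P=cloud("side",p,d)
cv2.imwrite("pics/g10.png",cv2.resize(p[150:350,150:550,::-1],None,fx=2,fy=2))
for k,Hh,D,X0 in[('L',62,38,(429,-391)),('M2',46,28,(527,392)),('M1',46,28,(432,392)),('S',37,22,(427,-47))]:
    a=weight(P,X0,D,Hh,Hh*.54,1.5);q=P[np.hypot(P[...,0]-X0[0],P[...,1]-X0[1])<25];print(k,X0,a[0].round(1),a[1],a[2].round(1),a[3],'top',q[:,2].max().round(1))
print(state()["position"])
E
python3 fin.py
```

```text
L (429, -391) [ 425.1 -389.6] 45 [ 427.9 -390.1] 152 top 66.6
M2 (527, 392) [524.4 389.7] 13 [526.3 391.3] 65 top 51.0
M1 (432, 392) [429.4 390.4] 18 [431.5 392.3] 65 top 50.0
S (427, -47) [424.  -47.2] 12 [426.  -46.1] 41 top 40.9
[426.26959112  83.06225624 150.95178955]
```

View pics/g10.png

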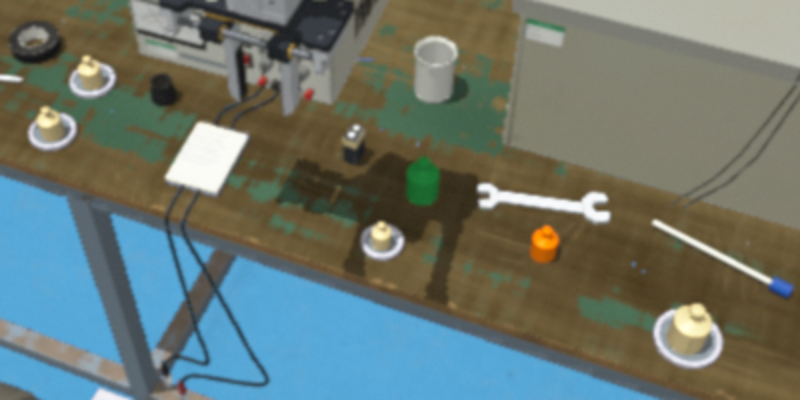

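All four weights stand centred in their trays, at crop (690,335), (90,75), (52,128) and (381,238). The bystanders are unmoved and the gripper is clear.

```bash
python3 -c "from bench import *; print(finish_job())"
```

```text
the job is handed in; nothing more can be done
None
```

All four weights stand upright within about 3 mm of centre in the trays of their size, the loupe and battery look undisturbed, and the job was handed in at about 30 s; no verdict came back.

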